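# Open the clamshell mould and chock the bottle row with the cast wedge

### The arm

A 6-joint arm with a two-finger parallel gripper is mounted at the origin on the work surface. World frame = base frame: x ahead of the robot, y to its left, z up, the work surface at z = 0. Lengths are in m, angles in rad, forces in N, time in s.
With the tool pointing down it reaches from about 0.35 to 0.975 m from the base axis. Payload 4.9 kg.
Tool frame: the origin (TCP) lies at the very end of the fingers, on their centre line; the grasp point (between the pads) lies ctrl.grip_point_offset behind it (ctrl.grip_point_offset is the distance from the TCP to the grasp point, in m); z points along the fingers, y is the direction in which the jaws open and shut (so a half turn about z gives the same grasp; the last joint's range is limited). The gripper opens to 85 mm and grips with 20 to 120 N. Pads are 22 mm wide; open, the fingers measure 114 mm over their backs; the gripper's body (76 mm by 85 mm) begins 54 mm behind the grasp point. The pads swing forward as they close: fully open they stand 13 mm farther back than shut.
Start: joints at [1.189, 0.053, 1.613, -0, 1.476, -0.119], TCP at [0.162, 0.604, 0.231] pointing down, gripper open.
Joint ranges: [-3.01, 3.01], [-1.01, 2.22], [0.06, 2.58], [-1.02, 4.17], [0.09, 2.62], [-3.14, 3.14]. Speed limits (rad/s): [2.57, 2.57, 3.14, 3.14, 3.14, 3.14].

### API

Orientations are given as a rotation vector (axis times angle).
In Python, from station import ctrl gives the robot as it stands. The module is installed in compiled form; this text tells all that it offers.
- The arm moves only by the shell command python3 -m creep 'ROWS' [FORCE]. ROWS is JSON, a list of rows, each a list of 5 numbers: the closure in counts, from 0 (fully open) to 255 (shut), then the shift along the tool's x, y, z in mm, then the turn about the tool's z in rad. A call has 1 to 12 rows; each row is the pose to reach, as a shift and turn from the pose commanded when the call began, along the tool's axes at that moment; what a row does not reach only later rows make up. A row lasts 1/12 s, in which the tool goes at most 41.7 mm and 7.16 degrees, less where a joint would pass 70% of its speed; a pose out of reach is approached as far as the arm can. A call with a gripper value outside its range is refused whole. The fingers move at their own pace and stop on an object; FORCE is the grip in N (left out, the last holds). Time passes only in rows, so rows that repeat a pose let the fingers close. It gives the time, the measured TCP pose, the force and the opening at its end, in the units of the state.
- ctrl.get_obs(): the state, without advancing time (a new reading comes with each control period).
- ctrl.get_image(name): name is "scene" or "side" or "wrist"; returns the picture (384x512x3 uint8, red, green, blue); there is no depth.
- ctrl.calibration(name): a dict with "fx", "fy", "cx", "cy" (pixels), "R" (3x3) and "t" (3): a world point X has camera coordinates R X + t. Camera axes: x right, y down, z forward; pixel columns grow to the right and rows downward; lengths in m; the calibration is good to about 2 mm. A picture is of the moment at which its call begins: read the wrist's pose just before it. calibration takes no time and is no camera call; for the wrist camera it gives the pose at the moment of the call.
- ctrl.finish_job(): hands the job in, once; it reports no verdict.
Trained networks look in the newest picture that a camera, given by its name, has taken for a name from the list of things; names that differ only in an ending like _2 or _b are one class to them, and where a whole thing is asked for, a point or a joint stands for the part that bears it (a point fixed in the world has none). Each returns a list of dicts, best first, with "conf" (0 to 1); they miss things now and then, are a little off and sometimes report something else, mostly with a low value. They report only what shows in the picture. A call takes as long as a camera call. They do not tell look-alikes from the thing itself.
- ctrl.boxes_of(camera, label): "rect" ([left, top, width, height] in pixels, round what is visible of it).
- ctrl.outline_of(camera, label): "mask" (384x512 bool, what is visible of it) and "rect" ([left, top, width, height] in pixels, round what is visible of it).
The state is a dict: "t": time; "q": joint angles; "dq": joint speeds; "effort": joint torques, N m; "tool_pos": TCP position; "tool_rot": TCP orientation; "contact_force": force on the tool from outside, world axes, zero at the start; "wrist_torque": the same for the moment, N m; "opening": finger opening in m.
Only numpy, scipy, OpenCV 4.12 (cv2) and the standard library are available. Lean on these libraries where they do the work, as an engineer would, in place of code of your own. Each camera call takes 0.05 s, during which the arm holds its last target. There are 200 camera calls.

### The job

The wedge in the closed clamshell mould has cured: swing the mould's lid up and over past vertical so that it stays open by itself, then lift the wedge out by its rib. Set it down flat on the bench, without dropping it, at the open end of the row of bottles lying on their sides, ramp towards the bottles, square to and about midway along the nearest one and snug up against it (touching or nearly so), so that the row cannot roll apart. Leave the bottles where they lie, and do not disturb the jar, flask and beaker.

Things in the scene. Friction and masses are not known exactly. Their poses are not given: they have to be found in the camera images.
- mould: Lower half of an aluminium clamshell mould, 140 (x) x 150 (y) x 45 high, fixed to the bench. Origin: centre of underside, z up. Hinge along its +x edge (away from the robot), lid handle at its -x side. A pocket 90 (x) x 106 (y), 22 deep, floor 23 above the bench, holds the chock. The closed lid adds 57 of height.
- lid (a joint): Angle of the mould's upper half (a hollow 140 x 150 x 57 shell, 0.5 kg): 0 closed, grows as it swings up and over away from the robot, stop at 2.0 (leaning back, open). Light, damped hinge without a catch: below about 1.15 it falls shut, beyond that it falls slowly open to the stop by its own weight.
- lid_handle (a point): Midpoint of the lid's bail handle: round steel bar, 12 diameter, 90 long, along the mould's y, centre 52 in front of the lid's front face (46 clear between). Closed: 192 in the mould's -x and 48 up from lid_hinge, so 94 above the bench; it swings 198 from the hinge axis. Can be pinched from above across the bar, which turns in the grip as the lid swings.
- lid_hinge (a point): Point on the hinge axis, midway along it: 70 in +x from the mould's centre, 45.5 above the bench. The axis runs along the mould's y.
- chock: Cast grey wedge, 0.15-0.4 kg, 84 (x) x 100 (y) x 70 high. Origin: centre of underside, z up. Toe edge (2 high) at x +42; ramp climbs at 33 degrees to 28 high at x +2, flat to -18; grip rib 24 thick from x -42 to -18, top at 70. In the mould: same heading as the mould, underside 23 above the bench, 3 play. Ramp and bottle touch when the lying bottle's axis is at x +54 in this frame.
- chock_rib (a point): Middle of the top of the chock's grip rib (x = -30, z = 70 in the chock's frame). The rib is pinched across its 24 thickness, along the chock's x; its sides are free for 42 below this point on the ramp side and 70 on the other.
- chock_toe (a point): Middle of the chock's toe edge, at its underside (x = +42).
- end_stop: Fixed aluminium stop bar at the far end of the bottle row, with a flat sheet of paper (no thickness) under the row. Origin: on the bench, in the row's line, before its open end; +x points along the row to the stop, whose face (150 wide, 45 high) is at x +200. The bottles' axes start at x +52, +111 and +170.
- bottle1: Amber bottle lying on its side against the stop: body 58 diameter, 120 long, black cap beyond at +y, 150 in all, 0.2 kg. Origin on its axis, 60 from its base, 29 above the bench; y is its long axis, towards the cap, parallel to the stop's face; x and z turn if it rolls.
- bottle2: The same, the middle bottle of the row, 59 from the first.
- bottle3: The same, the last bottle at the row's open end, nearest the robot: the one to chock. The bottles roll at a light push.
- jar: Bystander: white jar with black cap, 60 in diameter, 90 high. Origin: centre of its underside.
- flask: Bystander: glass conical flask, 80 in diameter at its foot, 110 high. Origin: centre of its underside.
- beaker: Bystander: white plastic beaker, 70 in diameter, 90 high. Origin: centre of its underside.
There are look-alikes about, which are no part of the job. What is shaped like the bottle1 but pink is not meant. Several things have the shape of the mould; the one meant has the colours described above.

How it is judged:
By the outcome, as a careful person would: the job done as asked, in the order asked, and still so for the second after the job is handed in, with the robot touching nothing.
It also fails if it takes over 61 s, if anything falls off the work surface, if the arm or the gripper's body presses on something with over 40 N, if the wrist force passes 120 N, or if a joint passes its speed limit or range.

## Working session

There is one attempt and no reset: what is moved stays moved. The work goes in short steps, Python scripts to look and compute and a shell command to move; the robot and the scene stay as the last step left them, time stands still between calls to the robot, and variables do not carry over. Pictures are saved under pics/ and viewed, about 8 in all and at most 12, crops included, and the job is handed in when it is done.

```bash
mkdir -p pics
cat > h.py <<'E'
import numpy as np, cv2
from station import ctrl
from scipy.spatial.transform import Rotation as R
def save(cam,name):
    im=ctrl.get_image(cam); cv2.imwrite(f'pics/{name}.png',im[:,:,::-1]); return im
def ray(cam,uv,c=None):
    c=c or ctrl.calibration(cam); Rm=np.array(c['R']);t=np.array(c['t'])
    d=Rm.T@np.array([(uv[0]-c['cx'])/c['fx'],(uv[1]-c['cy'])/c['fy'],1]); return -Rm.T@t,d
def onz(cam,uv,z,c=None):
    o,d=ray(cam,uv,c); return o+d*(z-o[2])/d[2]
def proj(cam,X,c=None):
    c=c or ctrl.calibration(cam); p=np.array(c['R'])@np.array(X)+np.array(c['t']); return np.array([p[0]/p[2]*c['fx']+c['cx'],p[1]/p[2]*c['fy']+c['cy']])
def tri(rs):
    A=0;b=0
    for o,d in rs:
        d=d/np.linalg.norm(d);P=np.eye(3)-np.outer(d,d);A=A+P;b=b+P@o
    return np.linalg.solve(A,b)
E
python3 - <<'E'
from h import *
a=save('scene','s0');b=save('side','d0')
cv2.imwrite('pics/both.png',cv2.resize(np.vstack([a,b])[:,:,::-1],None,fx=.78,fy=.78))
for cam in('scene','side'):
    for l in('mould','lid_handle','bottle1','end_stop','jar','flask','beaker'):
        print(cam,l,[(round(x['conf'],2),np.round(x['rect']).astype(int).tolist()) for x in ctrl.boxes_of(cam,l)])
    c=ctrl.calibration(cam);print(c)
o=ctrl.get_obs();print(o['t'],o['tool_pos'],o['tool_rot'],o['opening'],ctrl.grip_point_offset)
print(R.from_rotvec(o['tool_rot']).as_matrix().round(3))
E
```

```text
scene mould [(0.79, [246, 138, 68, 57]), (0.71, [173, 145, 66, 58])]
scene lid_handle [(0.9, [246, 140, 68, 47]), (0.67, [171, 142, 65, 51])]
scene bottle1 [(0.81, [200, 237, 45, 44]), (0.78, [227, 256, 53, 52]), (0.78, [135, 313, 47, 71]), (0.68, [213, 245, 49, 44]), (0.65, [246, 141, 68, 43])]
scene end_stop [(0.98, [153, 214, 146, 115]), (0.49, [215, 242, 45, 45])]
scene jar [(0.95, [292, 217, 23, 33]), (0.49, [245, 139, 71, 45])]
scene flask [(0.66, [86, 286, 37, 53])]
scene beaker [(0.89, [307, 124, 20, 27])]
{'fx': 364.61204583163857, 'fy': 364.61204583163857, 'cx': 256.81426229197507, 'cy': 192.02087353063652, 'R': array([[ 0.78918478,  0.61413866,  0.00459117],
       [ 0.38908938, -0.49417847, -0.7774298 ],
       [-0.47518084,  0.61532214, -0.62895296]]), 't': array([-0.47741841, -0.15387997,  1.4011079 ])}
side mould [(0.79, [284, 260, 21, 15]), (0.72, [177, 221, 63, 62])]
side lid_handle [(0.88, [179, 218, 63, 57]), (0.4, [296, 260, 3, 5])]
side bottle1 [(0.85, [240, 160, 36, 32]), (0.84, [289, 128, 15, 31]), (0.61, [234, 156, 31, 32]), (0.58, [259, 170, 34, 25])]
side end_stop [(0.85, [216, 154, 117, 59]), (0.7, [179, 221, 63, 48])]
side jar [(0.8, [195, 177, 19, 34])]
side flask [(0.95, [325, 132, 23, 30]), (0.21, [214, 154, 121, 59])]
side beaker [(0.97, [141, 301, 32, 47])]
{'fx': 464.06804963129156, 'fy': 464.06804963129156, 'cx': 254.7490151368605, 'cy': 206.65737597347217, 'R': array([[-0.8187249 , -0.57396891, -0.01578706],
       [-0.3435314 ,  0.51168299, -0.78750663],
       [ 0.46008229, -0.63932794, -0.61610395]]), 't': array([0.47536995, 0.26048062, 1.18558703])}
0.8 [0.16233893 0.60354352 0.23134366] [-4.11581294e-01 -3.11450410e+00 -8.70138933e-05] 0.08532138100024592 0.0187
[[-0.966  0.26  -0.   ]
 [ 0.26   0.966  0.   ]
 [ 0.     0.    -1.   ]]
```

View pics/s0.png

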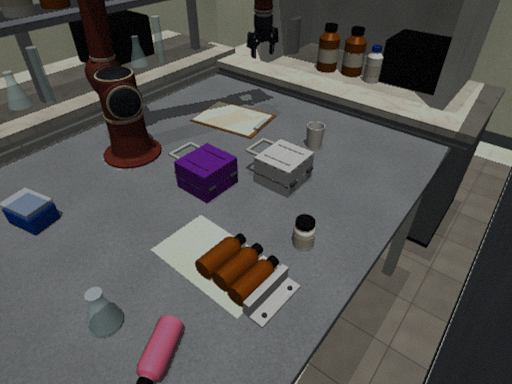

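View pics/d0.png

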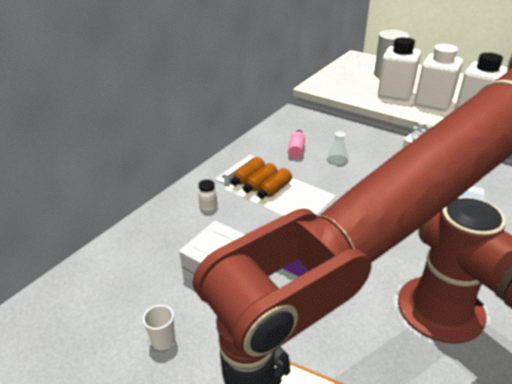

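The scene picture shows the aluminium mould at (284,165) with its handle near (260,148). A purple look-alike is at (206,172), the bottle row at (237,268), and a pink bottle at (160,350). The side picture agrees; the mould is partly hidden by the arm.

Run:
```python
from h import *
a=cv2.imread('pics/s0.png')
u=cv2.resize(a[125:205,235:335],None,fx=6,fy=6,interpolation=cv2.INTER_CUBIC)[:,:600]
v=cv2.resize(a[210:325,150:305],None,fx=3.8,fy=3.8,interpolation=cv2.INTER_CUBIC)
cv2.imwrite('pics/c1.png',u);cv2.imwrite('pics/c2.png',v)
for n,uv,z in[('handle',(258,149),.094),('lidtop',(285,157),.102),('paperL',(153,250),0),('paperT',(203,217),0),('b3',(222,256),.029),('b2',(240,267),.029),('b1',(254,280),.029),('jar',(304,247),0),('flask',(105,325),0),('beaker',(315,147),0),('purple',(206,165),.1),('pink',(160,350),.029)]:
    print(n,onz('scene',uv,z).round(3))
```

```text
handle [0.456 0.197 0.094]
lidtop [0.563 0.204 0.102]
paperL [ 0.456 -0.278  0.   ]
paperT [ 0.47  -0.096  0.   ]
b3 [ 0.64  -0.194  0.029]
b2 [ 0.701 -0.193  0.029]
b1 [ 0.754 -0.203  0.029]
jar [ 0.78 -0.01 -0.  ]
flask [ 0.55  -0.495  0.   ]
beaker [0.532 0.466 0.   ]
purple [0.39  0.012 0.1  ]
pink [ 0.71  -0.464  0.029]
```

View pics/c1.png

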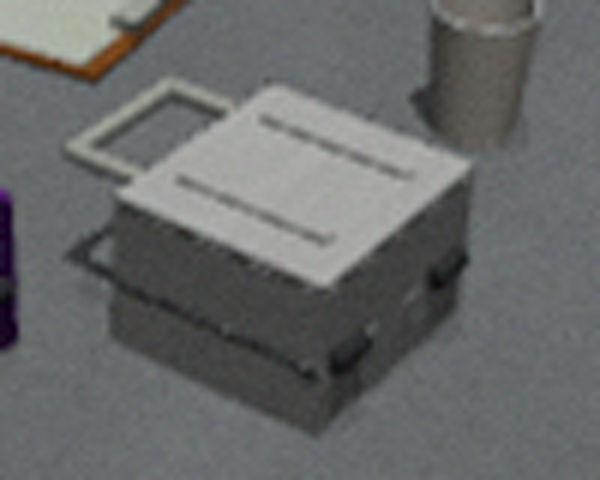

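View pics/c2.png

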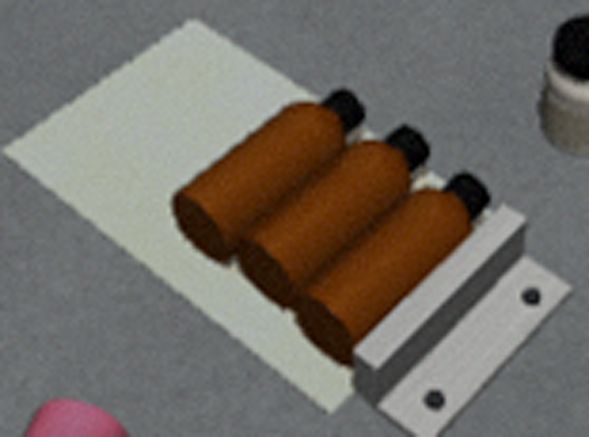

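Crops: the lid's top corners in c1 are (118,195), (275,85), (472,165) and (328,285); the handle bar runs from (68,152) to (170,80). In c2 the bottle bases are near (202,228), (268,275) and (328,328), and the stop's front top edge runs from (356,350) to (508,207).

Run:
```python
from h import *
from scipy.optimize import least_squares
f=lambda p:(p[0]/6+235-.4,p[1]/6+125-.4); g=lambda p:(p[0]/3.8+150-.4,p[1]/3.8+210-.4)
C=[f(p) for p in[(118,195),(275,85),(472,165),(328,285),(112,340),(318,435)]]
L=[(-.07,-.075,.102),(-.07,.075,.102),(.07,.075,.102),(.07,-.075,.102),(-.07,-.075,0),(.07,-.075,0)]
def pose(p,l): c,s=np.cos(p[2]),np.sin(p[2]); return[p[0]+c*l[0]-s*l[1],p[1]+s*l[0]+c*l[1],l[2]]
r=least_squares(lambda p:np.concatenate([proj('scene',pose(p,l))-c for l,c in zip(L,C)]),[.56,.2,0])
print('mould',r.x.round(4),r.fun.round(1)); print('handle',np.round(pose(r.x,(-.122,0,.094)),3))
for p in[(68,152),(170,80)]:print('hend',onz('scene',f(p),.094).round(3))
for p in[(202,228),(268,275),(328,328)]:print('base',onz('scene',g(p),.029).round(3))
for p in[(356,350),(508,207)]:print('stop',onz('scene',g(p),.045).round(3))
for p in[(5,150),(192,20),(330,412)]:print('paper',onz('scene',g(p),0).round(3))
o=ctrl.get_obs();x=r.x;h=np.array(pose(x,(-.122,0,.25)));Rm=R.from_rotvec(o['tool_rot']).as_matrix()
print('d to handle above .25',(Rm.T@(h-o['tool_pos'])*1000).round(), 'jaw angle',np.arctan2(Rm[1,1],Rm[0,1]))
```

```text
mould [0.5515 0.2161 0.001 ] [-0.6 -0.3 -0.5 -0.5  1.  -0.5 -0.1  0.2  0.4  0.3 -0.3  0.5]
handle [0.429 0.216 0.094]
hend [0.427 0.167 0.094]
hend [0.425 0.267 0.094]
base [ 0.632 -0.258  0.029]
base [ 0.692 -0.259  0.029]
base [ 0.749 -0.266  0.029]
stop [ 0.78  -0.275  0.045]
stop [ 0.789 -0.128  0.045]
paper [ 0.449 -0.28   0.   ]
paper [ 0.457 -0.095  0.   ]
paper [ 0.775 -0.296  0.   ]
d to handle above .25 [-359. -305.  -19.] jaw angle 1.3080192156119512
```

```bash
python3 -m creep '[[0,-60,-50,-19,0.12],[0,-120,-100,-19,0.24],[120,-359,-305,-19,1.308],[120,-359,-305,-19,1.308],[120,-359,-305,-19,1.308],[120,-359,-305,-19,1.308],[120,-359,-305,-19,1.308],[120,-359,-305,-19,1.308],[120,-359,-305,-19,1.308],[120,-359,-305,-19,1.308],[120,-359,-305,-19,1.308],[120,-359,-305,-19,1.308]]' 30
python3 -m creep '[[120,0,0,0,0]]'
python3 - <<'E'
from h import *
o=ctrl.get_obs();print(o['t'],o['tool_pos'],o['opening'],R.from_rotvec(o['tool_rot']).as_matrix().round(3).tolist())
c=ctrl.calibration('wrist');im=save('wrist','w1')
print('handle exp',proj('wrist',[.4295,.2161,.094],c),[proj('wrist',[.4295,.2161+d,.094],c).round() for d in(-.045,.045)])
print([(x['conf'],x['rect']) for x in ctrl.boxes_of('wrist','lid_handle')])
E
```

```text
t: 1.8
tool_pos: [0.432, 0.2119, 0.2508]
tool_rot: [2.228, 2.212, 0.001]
contact_force: [-0.3, 0.9, 0.5]
opening: 0.0453
t: 1.88
tool_pos: [0.4315, 0.2131, 0.2506]
tool_rot: [2.227, 2.215, 0.0]
contact_force: [0.4, -0.8, 0.6]
opening: 0.045
1.8833 [0.43145399 0.21306458 0.25058809] 0.045028143461170574 [[0.005, 1.0, 0.001], [1.0, -0.005, -0.001], [-0.001, 0.001, -1.0]]
handle exp [255.01266596 171.74895192] [array([255., 217.]), array([255., 122.])]
[(0.82, [245.1, 86.5, 234.9, 164.5])]
```

View pics/w1.png

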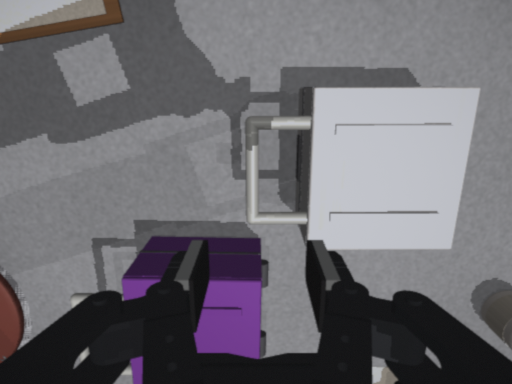

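The bar shows at (252,120)–(252,217), about 3 px from where I expected it. That puts it at x≈0.427, y≈0.218, and the height agrees.

```bash
python3 -m creep '[[120,4,-5,40,0],[120,4,-5,80,0],[120,4,-5,115,0],[120,4,-5,145,0],[120,4,-5,165,0],[120,4,-5,175,0],[120,4,-5,175,0],[255,4,-5,175,0],[255,4,-5,175,0],[255,4,-5,175,0],[255,4,-5,175,0],[255,4,-5,175,0]]' 35
python3 - <<'E'
import numpy as np
a0=np.arctan2(48,-192);r=198
for th in np.arange(0,1.71,.1):print(round(th,2),round(r*np.cos(a0-th)+192),round(r*np.sin(a0-th)-48))
E
```

```text
t: 2.98
tool_pos: [0.4269, 0.2206, 0.0777]
tool_rot: [2.22, 2.22, 0.008]
contact_force: [2.7, 1.6, 3.3]
opening: 0.0108
0.0 0 0
0.1 6 19
0.2 13 37
0.3 23 55
0.4 34 71
0.5 46 86
0.6 61 100
0.7 76 112
0.8 93 123
0.9 110 132
1.0 129 140
1.1 148 145
1.2 167 148
1.3 187 150
1.4 207 149
1.5 226 147
1.6 246 143
1.7 264 136
```

```bash
python3 -m creep '[[255,0,3,-10,0],[255,0,6,-19,0],[255,0,10,-28,0],[255,0,13,-37,0],[255,0,18,-46,0],[255,0,23,-55,0],[255,0,28,-63,0],[255,0,34,-71,0],[255,0,46,-86,0],[255,0,46,-86,0]]' 35
python3 -m creep '[[255,0,7,-7,0],[255,0,15,-14,0],[255,0,30,-26,0],[255,0,47,-37,0],[255,0,64,-46,0],[255,0,83,-54,0],[255,0,102,-59,0],[255,0,121,-62,0],[255,0,141,-64,0],[255,0,161,-63,0],[255,0,180,-61,0],[255,0,180,-61,0]]'
python3 -c "
from h import *
save('scene','s1')"
```

```text
t: 3.82
tool_pos: [0.4715, 0.2204, 0.1644]
tool_rot: [-2.221, -2.22, -0.001]
contact_force: [-5.2, 2.0, 3.6]
opening: 0.0104
t: 4.82
tool_pos: [0.6542, 0.2197, 0.2238]
tool_rot: [2.221, 2.219, 0.006]
contact_force: [1.7, 2.2, 2.9]
opening: 0.0104
```

View pics/s1.png

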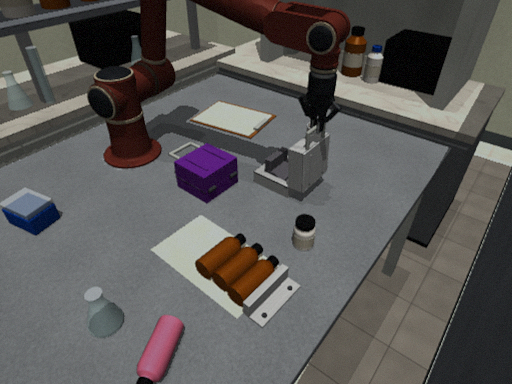

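The lid stands past vertical at (308,160). The wedge shows in the mould at (275,160), and bottles and bystanders have not moved. Next I release and rise.

```bash
python3 -m creep '[[130,0,0,0,0],[110,0,0,0,0],[90,0,2,-5,0],[80,0,4,-30,0],[60,0,0,-70,0],[0,0,-30,-100,0],[0,0,-70,-100,0],[0,0,-110,-100,0],[0,0,-150,-90,0],[0,0,-185,-60,0],[0,0,-185,-40,0],[0,0,-185,-40,0]]' 
python3 -m creep '[[0,0,0,0,0],[0,0,0,0,0],[0,0,0,0,0],[0,0,0,0,0],[0,0,0,0,0],[0,0,0,0,0]]'
python3 - <<'E'
from h import *
o=ctrl.get_obs();print(o['t'],o['tool_pos'],o['opening'])
c=ctrl.calibration('wrist');a=save('wrist','w2');np.savez('w2c.npz',**c)
for n,X in dict(rib=(.519,.217,.093),ribface=(.531,.217,.093),toe=(.591,.217,.025),mc=(.549,.217,.045)).items():print(n,proj('wrist',X,c).round())
for l in('chock','mould','lid_handle'):print(l,[(x['conf'],x['rect']) for x in ctrl.boxes_of('wrist',l)])
b=save('scene','s2')
cv2.imwrite('pics/v.png',np.hstack([cv2.resize(a,(480,360)),cv2.resize(b[100:220,210:350],(320,275))[[*range(275)]+[0]*85]])[:,:,::-1])
E
```

```text
t: 5.87
tool_pos: [0.461, 0.2188, 0.2568]
tool_rot: [-2.217, -2.22, 0.013]
contact_force: [1.1, 0.1, -1.5]
opening: 0.0856
t: 6.37
tool_pos: [0.4666, 0.2198, 0.2631]
tool_rot: [2.221, 2.221, 0.001]
contact_force: [-0.7, -0.6, 0.1]
opening: 0.0855
6.3667 [0.46655606 0.21975222 0.2630892 ] 0.08550850176376609
rib [311. 174.]
ribface [324. 174.]
toe [364. 161.]
mc [332. 164.]
chock [(0.96, [290.5, 118.2, 75.1, 104.3])]
mould [(0.81, [263.4, 93.2, 248.6, 194.3]), (0.2, [389.3, 97.4, 121.9, 189.4])]
lid_handle [(0.62, [44.1, 252.5, 184.3, 118.0]), (0.61, [387.7, 97.6, 124.3, 189.2])]
```

View pics/v.png

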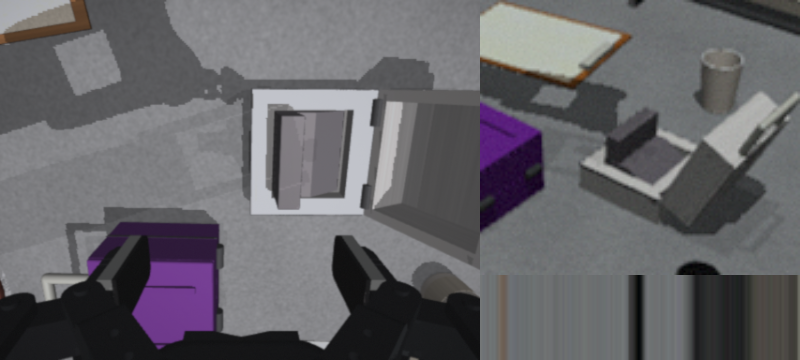

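The lid leans open by itself. The chock's rib top is centred at about (289,161) in the view, which is wrist pixel (308,172), close to the predicted (311,174).

```bash
python3 - <<'E'
from h import *
c=dict(np.load('w2c.npz'));w=ray('wrist',(308.5,172),c);s=ray('scene',(277.5,154.5))
print('tri',tri([w,s]),onz('wrist',(308.5,172),.093,c)); o=ctrl.get_obs();print(o['tool_pos'])
E
python3 -m creep '[[0,-1,15,0,0],[105,-1,40,20,0],[105,-1,50,60,0],[105,-1,50,100,0],[105,-1,50,130,0],[105,-1,50,150,0],[105,-1,50,160,0],[105,-1,50,160,0],[105,-1,50,160,0]]'
python3 - <<'E'
from h import *
o=ctrl.get_obs();print(o['tool_pos'],o['opening'])
c=ctrl.calibration('wrist');a=save('wrist','w3');
for x in(.505,.517,.529):print(proj('wrist',(x,.219,.093),c).round())
print([(x['conf'],x['rect']) for x in ctrl.boxes_of('wrist','chock')])
E
```

```text
tri [0.51933665 0.21929968 0.08619908] [0.51612946 0.21946742 0.093     ]
[0.46586829 0.21970221 0.26231295]
t: 7.37
tool_pos: [0.5162, 0.2189, 0.1029]
tool_rot: [2.221, 2.221, 0.001]
contact_force: [-0.2, -0.3, 1.0]
opening: 0.0505
[0.51615671 0.21885367 0.1029162 ] 0.05047986194395866
[235. 244.]
[259. 244.]
[283. 244.]
[(0.68, [237.5, 135.2, 133.5, 193.4])]
```

View pics/w3.png

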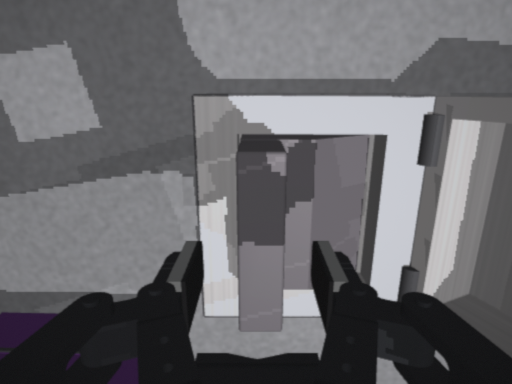

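The rib spans columns 238–285 and lies between the fingers, within 1–2 mm of where I expected it.

```bash
python3 -m creep '[[105,1,1,15,0],[105,1,1,30,0],[105,1,1,40,0],[105,1,1,44,0],[105,1,1,44,0],[255,1,1,44,0],[255,1,1,44,0],[255,1,1,44,0],[255,1,1,44,0],[255,1,1,44,0],[255,1,1,44,0]]' 60
python3 -m creep '[[255,0,0,-4,0],[255,0,0,-10,0],[255,0,0,-20,0],[255,0,0,-35,0],[255,0,0,-60,0],[255,0,0,-90,0],[255,0,0,-125,0],[255,0,0,-150,0],[255,0,0,-150,0]]'
python3 - <<'E'
from h import *
o=ctrl.get_obs();print(o['t'],o['tool_pos'],o['opening'],R.from_rotvec(o['tool_rot']).as_matrix().round(3).tolist())
a=save('wrist','w4');b=save('scene','s4');d=save('side','d4')
for cam in('scene','side','wrist'):
    print(cam,[(round(x['conf'],2),x['rect']) for x in ctrl.boxes_of(cam,'chock')],[(round(x['conf'],2),x['rect']) for x in ctrl.boxes_of(cam,'bottle3')])
cv2.imwrite('pics/v4.png',np.hstack([cv2.resize(a,(440,330)),cv2.resize(d[110:230,190:320],(357,330))])[:,:,::-1])
E
```

```text
t: 8.38
tool_pos: [0.5179, 0.22, 0.0597]
tool_rot: [2.221, 2.22, 0.004]
contact_force: [0.4, 0.5, 5.3]
opening: 0.0231
t: 9.13
tool_pos: [0.5195, 0.2207, 0.2161]
tool_rot: [2.218, 2.218, 0.015]
contact_force: [0.2, 0.3, -1.2]
opening: 0.023
9.1333 [0.51946718 0.22067681 0.21607193] 0.022972581054251057 [[-0.0, 1.0, 0.01], [1.0, 0.0, 0.003], [0.003, 0.01, -1.0]]
scene [(0.71, [268.2, 108.6, 34.5, 38.2])] [(0.91, [133.7, 315.2, 47.5, 68.8]), (0.9, [228.4, 256.6, 49.3, 49.8]), (0.78, [214.1, 242.8, 47.9, 47.3]), (0.61, [196.3, 237.8, 48.2, 40.0])]
side [] [(0.93, [258.7, 168.8, 33.8, 28.1]), (0.8, [242.4, 162.9, 31.9, 26.2]), (0.77, [236.0, 157.9, 27.8, 26.9]), (0.58, [289.7, 135.5, 14.2, 24.3])]
wrist [(0.67, [224.4, 148.7, 170.2, 205.6])] []
```

View pics/v4.png

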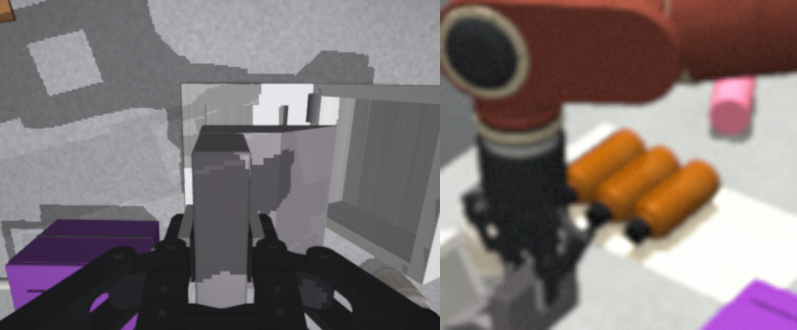

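The wedge is held level, and bottles and bystanders have not moved. I carry it to the row, staying back, and look from there.

```bash
python3 -m creep '[[255,-10,-5,-20,0],[255,-30,-10,-34,0],[255,-60,-15,-34,0],[255,-98,-20,-34,0],[255,-138,-29,-34,0],[255,-178,-29,-34,0],[255,-218,-29,-34,0.01],[255,-258,-29,-34,0.02],[255,-298,-29,-34,0.03],[255,-338,-29,-34,0.04],[255,-370,-29,-34,0.05],[255,-395,-29,-34,0.05]]'
python3 -m creep '[[255,-10,0,0,0],[255,-19,0,0,0],[255,-19,0,0,0],[255,-19,0,0,0],[255,-19,0,0,0]]'
python3 - <<'E'
from h import *
o=ctrl.get_obs();print(o['t'],o['tool_pos'],o['opening'],R.from_rotvec(o['tool_rot']).as_matrix().round(3).tolist())
c=ctrl.calibration('wrist');a=save('wrist','w5');np.savez('w5c.npz',**c)
for l in('bottle3','chock'):
  for x in ctrl.outline_of('wrist',l):
    print(l,round(x['conf'],2),np.round(x['rect']))
    if l=='bottle3':
        n,k,st,ce=cv2.connectedComponentsWithStats(x['mask'].astype(np.uint8));r=cv2.minAreaRect(np.argwhere(x['mask'])[:,::-1].astype(np.float32));print(r)
cy,s=np.cos(-.05),np.sin(-.05)
for yy in(-.06,0,.06):print(proj('wrist',[.636-s*yy,-.198+cy*yy,.029],c).round())
E
```

```text
t: 10.58
tool_pos: [0.4871, -0.178, 0.2418]
tool_rot: [-2.279, -2.162, 0.001]
contact_force: [0.7, 0.6, -2.8]
opening: 0.0228
t: 11.0
tool_pos: [0.487, -0.1931, 0.2421]
tool_rot: [-2.274, -2.166, -0.001]
contact_force: [0.3, 0.4, -3.4]
opening: 0.0234
11.0 [ 0.48695015 -0.19305568  0.24212296] 0.023375145152943377 [[0.049, 0.999, -0.0], [0.999, -0.049, 0.001], [0.001, -0.0, -1.0]]
bottle3 0.94 [466.  78.  46. 150.]
((488.5, 152.0), (148.0, 45.0), 90.0)
bottle3 0.79 [365.  72.  61. 150.]
((392.85247802734375, 147.62295532226562), (59.029300689697266, 150.65147399902344), 5.194429397583008)
bottle3 0.58 [416.  67.  69. 151.]
((450.7415466308594, 144.73358154296875), (60.97004318237305, 151.5441436767578), 6.469820022583008)
bottle3 0.49 [416. 306.  30.  21.]
((431.23077392578125, 313.6538391113281), (38.82901382446289, 10.261953353881836), 33.6900634765625)
chock 0.58 [224. 144. 168. 212.]
[388. 213.]
[395. 161.]
[402. 104.]
```

View pics/w5.png

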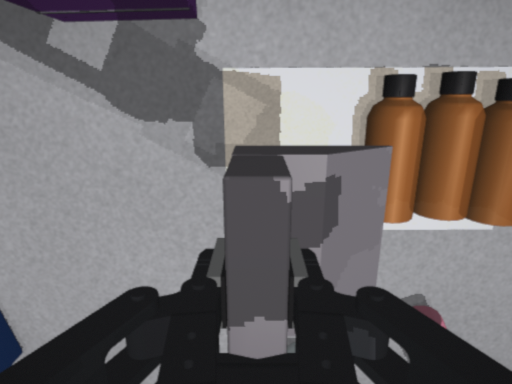

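The paper edges run level (rows 68 and 229), so the heading fits. Bottle3 spans columns 366–425, its cap top is at row 74 and its base at row 221. It is partly hidden by the wedge's far edge at column 390.

Run:
```python
from h import *
c=dict(np.load('w5c.npz')); a=cv2.imread('pics/w5.png')
C=-c['R'].T@c['t'];print('cam',C.round(3))
hsv=cv2.cvtColor(a,cv2.COLOR_BGR2HSV);am=(hsv[...,0]<15)&(hsv[...,1]>150)
pts=[]
for r in(112,120,128,136,142):
    u=np.where(am[r,355:432])[0]+355
    # gap to bottle2: bottle3's right edge
    g=np.where(np.diff(u)>1)[0]; print(r,u.min(),u.max(),u[g],u[g+1]if len(g) else '')
print(''.join(str(int(v))+' ' for v in a[128,360:440,2]))
# edges in scene frame
for yaw_pts in [((399.5,74),.035),((399.5,85),.029),((400,100),.029),((397,220),.02),((397,220),.029)]:
    print(yaw_pts,onz('wrist',yaw_pts[0],yaw_pts[1],c).round(4))
for p in[(225,70),(510,68),(225,72),(400,69),(470,229.5),(400,229),]:print('paper',p,onz('wrist',p,0,c).round(4))
```

```text
cam [ 0.49  -0.12   0.385]
112 374 431 [425] [431]
120 372 431 [400 426] [408 430]
128 369 431 [399 425] [407 430]
136 369 431 [369 398 425] [371 406 427]
142 367 431 [397 423] [406 426]
152 148 147 145 141 117 78 57 57 60 65 69 74 78 82 86 89 93 95 100 102 105 109 111 113 115 117 119 123 124 126 128 131 133 137 143 148 153 158 163 168 174 179 184 183 180 176 171 167 162 158 154 150 147 145 143 143 141 140 132 121 115 110 106 87 66 61 63 67 70 74 77 81 84 88 89 92 95 97 100 
((399.5, 74), 0.035) [ 0.6323 -0.1092  0.035 ]
((399.5, 85), 0.029) [ 0.6356 -0.1197  0.029 ]
((400, 100), 0.029) [ 0.6372 -0.1345  0.029 ]
((397, 220), 0.02) [ 0.6476 -0.2712  0.02  ]
((397, 220), 0.029) [ 0.6437 -0.2674  0.029 ]
paper (225, 70) [ 0.4566 -0.0947  0.    ]
paper (510, 68) [ 0.7659 -0.1079  0.    ]
paper (225, 72) [ 0.4564 -0.0968  0.    ]
paper (400, 69) [ 0.6467 -0.103   0.    ]
paper (470, 229.5) [ 0.7483 -0.2967  0.    ]
paper (400, 229) [ 0.6608 -0.2917  0.    ]
```

```bash
python3 -m creep '[[255,0,20,30,0],[255,0,36,65,0],[255,0,36,100,0],[255,0,36,130,0],[255,0,36,155,0],[255,0,36,175,0],[255,0,36,187,0],[255,0,36,193,0],[255,0,36,193,0],[255,0,36,193,0]]'
python3 - <<'E'
from h import *
from scipy.optimize import brentq
o=ctrl.get_obs();print(o['t'],o['tool_pos'],o['opening'],R.from_rotvec(o['tool_rot']).as_matrix().round(3).tolist())
# axis from earlier silhouette
c=dict(np.load('w5c.npz'))
for r,l,rr in[(128,366,424),(136,366,423.5),(142,366,423)]:
    C,d1=ray('wrist',(l,r),c);_,d2=ray('wrist',(rr,r),c)
    ax=np.array([.049,.999,0]);n=[d-ax*(d@ax) for d in(d1,d2)];n=[v/np.linalg.norm(v) for v in n];m=n[0]+n[1];m/=np.linalg.norm(m)
    half=np.arccos(n[0]@n[1])/2;D=.029/np.sin(half);P=C+m*(.385-.029)/-m[2]
    print(r,'dist by size',D,'by z',.356/-m[2], 'x at y=-.198:',P[0]+(-.198-P[1])*.049)
b=save('scene','s6');d=save('side','d6');a=save('wrist','w6')
cv2.imwrite('pics/v6.png',np.hstack([cv2.resize(b[205:310,150:300],None,fx=3,fy=3,interpolation=2),cv2.resize(d[135:220,225:335],None,fx=3,fy=3.706,interpolation=2)[:315]])[:,:,::-1])
E
```

```text
t: 11.98
tool_pos: [0.5237, -0.1963, 0.0505]
tool_rot: [2.275, 2.165, 0.001]
contact_force: [0.1, -0.6, -2.8]
opening: 0.0234
11.9833 [ 0.52366925 -0.19625396  0.05047918] 0.02339621972295187 [[0.05, 0.999, 0.002], [0.999, -0.05, -0.001], [-0.001, 0.002, -1.0]]
128 dist by size 0.39458363352593845 by z 0.3842544351781497 x at y=-.198: 0.631275486398672
136 dist by size 0.39585519281270815 by z 0.38453359219899175 x at y=-.198: 0.6320164590296499
142 dist by size 0.3976404974009312 by z 0.3847226456290855 x at y=-.198: 0.632516436232631
```

View pics/v6.png

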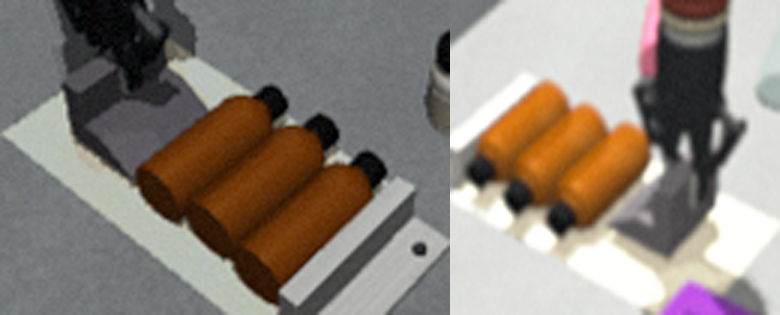

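```bash
python3 -m creep '[[255,1,4,4,0],[255,2,8,8,0],[255,3,12,11,0],[255,3,15,12,0],[255,3,17,12,0],[255,3,18,12,0],[255,3,18,12,0],[255,3,18,12,0]]'
python3 - <<'E'
from h import *
o=ctrl.get_obs();print(o['t'],o['tool_pos'],o['opening'],o['contact_force'],R.from_rotvec(o['tool_rot']).as_matrix().round(3).tolist())
c=ctrl.calibration('wrist');a=save('wrist','w7');b=save('scene','s7');d=save('side','d7');np.savez('w7c.npz',**c)
cv2.imwrite('pics/v7.png',np.hstack([cv2.resize(a,(400,300)),cv2.resize(b[220:300,165:272],(400,300),interpolation=2)])[:,:,::-1])
E
```

```text
t: 12.8
tool_pos: [0.541, -0.194, 0.0373]
tool_rot: [2.276, 2.165, 0.0]
contact_force: [-0.8, 0.8, -2.1]
opening: 0.0232
12.8 [ 0.54102053 -0.19395818  0.03729063] 0.023177232524901437 [-0.83825796  0.81825855 -2.08975686] [[0.05, 0.999, 0.0], [0.999, -0.05, -0.0], [-0.0, 0.0, -1.0]]
```

View pics/v7.png

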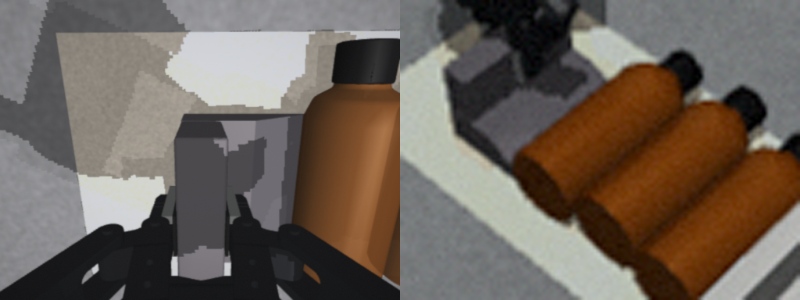

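Wrist view: the toe lies just left of bottle3, with a few millimetres left. I creep up while tracking bottle3's cap edge in the wrist picture for any shift.

```bash
cat > gap.py <<'E'
from h import *
o=ctrl.get_obs();c=ctrl.calibration('wrist');im=ctrl.get_image('wrist');out=[]
for y in(-.124,-.120,-.116):
    # sample the image along world x at cap height z=.029, find the paper->cap dark edge
    xs=np.arange(.595,.645,.0002);P=np.array([proj('wrist',[x,y,.029],c) for x in xs],np.float32)
    v=cv2.remap(cv2.cvtColor(im,cv2.COLOR_RGB2GRAY),P[:,:1],P[:,1:],cv2.INTER_LINEAR).ravel().astype(float)
    v=cv2.GaussianBlur(v[:,None],(1,9),0).ravel();g=np.gradient(v);out.append((round(xs[g.argmin()],4),int(g.min())))
print(round(o['t'],2),o['tool_pos'].round(4),o['contact_force'].round(1),o['wrist_torque'].round(2),out)
E
python3 gap.py
python3 -m creep '[[255,0,1,0,0],[255,0,2,0,0],[255,0,3,0,0],[255,0,3,0,0],[255,0,3,0,0],[255,0,3,0,0]]' >/dev/null; python3 gap.py; python3 gap.py
python3 -m creep '[[255,0,1,0,0],[255,0,2,0,0],[255,0,2,0,0],[255,0,2,0,0],[255,0,2,0,0]]' >/dev/null; python3 gap.py; python3 gap.py
```

```text
12.95 [ 0.5408 -0.194   0.0373] [ 0.4  0.7 -2.8] [-0.    0.05  0.02] [(np.float64(0.6178), -16), (np.float64(0.6178), -17), (np.float64(0.618), -17)]
13.5 [ 0.5439 -0.1941  0.0373] [ 0.4 -1.3 -1.8] [0.   0.12 0.04] [(np.float64(0.6178), -17), (np.float64(0.618), -18), (np.float64(0.618), -17)]
13.55 [ 0.5439 -0.1941  0.0373] [-0.5 -0.4 -2.2] [0.   0.08 0.04] [(np.float64(0.6178), -17), (np.float64(0.618), -18), (np.float64(0.618), -16)]
14.02 [ 0.5459 -0.1942  0.0373] [ 0.1  0.4 -2.3] [0.   0.04 0.05] [(np.float64(0.6178), -18), (np.float64(0.618), -17), (np.float64(0.6182), -17)]
14.07 [ 0.5459 -0.1942  0.0373] [ 0.1 -0.2 -3.4] [-0.    0.04  0.01] [(np.float64(0.6178), -18), (np.float64(0.618), -17), (np.float64(0.6182), -17)]
```

```bash
for i in 1; do python3 -m creep '[[255,0,1,0,0],[255,0,1,0,0],[255,0,1,0,0]]' >/dev/null; python3 gap.py; 
python3 -m creep '[[255,0,1,0,0],[255,0,1,0,0],[255,0,1,0,0]]' >/dev/null; python3 gap.py
python3 -m creep '[[255,0,1,0,0],[255,0,1,0,0],[255,0,1,0,0]]' >/dev/null; python3 gap.py; done
```

```text
14.37 [ 0.547  -0.1943  0.0373] [ 0.1 -0.8 -2.6] [ 0.03 -0.01 -0.01] [(np.float64(0.6188), -18), (np.float64(0.619), -17), (np.float64(0.6192), -17)]
14.67 [ 0.548  -0.1943  0.0373] [ 0.5 -0.6 -3.2] [-0.03  0.05  0.01] [(np.float64(0.6198), -17), (np.float64(0.62), -17), (np.float64(0.62), -18)]
14.97 [ 0.5488 -0.1943  0.0372] [ 0.2 -0.2 -2.5] [ 0.    0.15 -0.02] [(np.float64(0.6202), -18), (np.float64(0.6204), -17), (np.float64(0.6206), -17)]
```

Contact came at TCP x≈0.546. The row closed up its own gaps by about 2.4 mm, so I stop advancing here. Next I seat the wedge on the bench.

```bash
python3 -m creep '[[255,0,0,0.5,0],[255,0,0,0.5,0],[255,0,0,0.5,0]]'|grep -E "force|pos"; python3 gap.py
python3 -m creep '[[255,0,0,0.5,0],[255,0,0,0.5,0],[255,0,0,0.5,0]]'|grep -E "force|pos"; python3 gap.py
```

```text
tool_pos: [0.549, -0.1944, 0.0369]
contact_force: [0.4, 0.4, -1.7]
15.27 [ 0.549  -0.1944  0.0369] [ 0.4  0.4 -1.7] [ 0.02  0.05 -0.03] [(np.float64(0.6202), -18), (np.float64(0.6204), -17), (np.float64(0.6206), -17)]
tool_pos: [0.5491, -0.1944, 0.0367]
contact_force: [-0.1, -0.3, -1.3]
15.57 [ 0.5491 -0.1944  0.0367] [-0.1 -0.3 -1.3] [0.08 0.14 0.01] [(np.float64(0.6202), -18), (np.float64(0.6204), -17), (np.float64(0.6206), -17)]
```

```bash
python3 -m creep '[[255,0,0,0.4,0],[255,0,0,0.4,0],[255,0,0,0.4,0]]'|grep -E "force|pos"
python3 -m creep '[[255,0,0,0.5,0],[255,0,0,0.5,0],[255,0,0,0.5,0]]'|grep -E "force|pos"; python3 gap.py
```

```text
tool_pos: [0.5492, -0.1945, 0.0367]
contact_force: [-3.1, 1.2, 6.0]
tool_pos: [0.5492, -0.1945, 0.0367]
contact_force: [-3.8, 2.1, 7.9]
16.12 [ 0.5492 -0.1945  0.0367] [-3.8  2.1  7.9] [ 0.3   0.91 -0.08] [(np.float64(0.6202), -18), (np.float64(0.6204), -18), (np.float64(0.6206), -17)]
```

```bash
python3 -m creep '[[255,0,0,-0.5,0],[255,0,0,-0.5,0],[200,0,0,-0.5,0],[180,0,0,-0.5,0],[150,0,0,-1,0],[120,0,0,-1,0],[120,0,0,-1,0]]'; python3 gap.py
python3 -m creep '[[120,0,0,-10,0],[120,0,0,-25,0],[120,0,0,-45,0],[120,0,0,-75,0],[120,0,-20,-110,0],[120,0,-60,-140,0],[120,0,-60,-170,0],[120,0,-60,-170,0],[120,0,-60,-170,0]]'
python3 - <<'E'
from h import *
a=save('wrist','w9');b=save('scene','s9');d=save('side','d9')
cv2.imwrite('pics/v9.png',np.vstack([np.hstack([cv2.resize(a,(400,300)),cv2.resize(b[220:300,165:272],(400,300),interpolation=2)]),np.hstack([cv2.resize(b,(400,300)),cv2.resize(d[135:220,215:330],(400,300),interpolation=2)])])[:,:,::-1])
E
```

```text
t: 16.75
tool_pos: [0.5489, -0.1944, 0.0361]
tool_rot: [2.276, 2.165, 0.0]
contact_force: [0.4, 0.8, 0.2]
opening: 0.0452
16.75 [ 0.5489 -0.1944  0.0361] [0.4 0.8 0.2] [-0.02  0.01  0.01] [(np.float64(0.6202), -18), (np.float64(0.6204), -18), (np.float64(0.6206), -17)]
t: 17.55
tool_pos: [0.4901, -0.1922, 0.2105]
tool_rot: [2.272, 2.16, 0.003]
contact_force: [0.1, -0.0, -0.8]
opening: 0.0454
```

The picture limit is reached, so I check by numbers instead.

Run:
```python
from h import *
c=ctrl.calibration('wrist');im=ctrl.get_image('wrist')
m=ctrl.outline_of('wrist','chock');print([(x['conf'],x['rect']) for x in m])
b=ctrl.outline_of('wrist','bottle3');print([(x['conf'],x['rect']) for x in b])
Rr=lambda l:np.array([.548+.030+l[0]+.05*l[1],-.1944-.0015+l[1]-.05*l[0],l[2]])
P=[Rr(l) for l in[(-.042,-.05,.07),(-.042,.05,.07),(-.018,.05,.07),(.042,.05,.002),(.042,-.05,.002),(-.018,-.05,.07),(-.042,-.05,0),(-.042,.05,0)]]
uv=np.array([proj('wrist',p,c) for p in P]);print('predicted chock',uv.round(0).tolist())
M=m[0]['mask'].astype(np.uint8);h=cv2.convexHull(uv.astype(np.float32)).astype(int);p=cv2.fillConvexPoly(np.zeros_like(M),h,1)
print('IoU',(M&p).sum()/(M|p).sum(),cv2.moments(M,True)['m01']/M.sum(),cv2.moments(p,True)['m01']/p.sum(),cv2.moments(M,True)['m10']/M.sum(),cv2.moments(p,True)['m10']/p.sum())
for x in b[:3]:
    ys,xs=np.nonzero(x['mask']);top=ys.min();bot=ys.max();print('cap y',onz('wrist',(xs[ys<top+3].mean(),top),.035,c).round(4),'base',onz('wrist',(xs[ys>bot-3].mean(),bot),.029,c).round(4))
for l in('jar','flask','beaker'):print(l,[(round(x['conf'],2),np.round(x['rect'])) for x in ctrl.boxes_of('scene',l)[:1]],end=' ')
ctrl.get_image('scene')
for l in('lid_handle','mould','jar','flask','beaker','bottle1','chock'):print(l,[(round(x['conf'],2),np.round(x['rect']).tolist()) for x in ctrl.boxes_of('scene',l)])
```

```text
[(0.88, [304.0, 122.4, 76.0, 116.5])]
[(0.94, [486.1, 111.3, 21.8, 129.7]), (0.83, [429.3, 69.6, 82.7, 167.2]), (0.57, [366.7, 74.3, 80.2, 166.9])]
predicted chock [[310.0, 235.0], [315.0, 122.0], [344.0, 122.0], [387.0, 117.0], [377.0, 210.0], [336.0, 235.0], [300.0, 209.0], [304.0, 117.0]]
IoU 0.831443184345119 174.27953738993298 170.32923389371544 336.5631489026153 339.8506149159427
cap y [ 0.7223 -0.1448  0.035 ] base [ 0.7458 -0.2798  0.029 ]
cap y [ 0.6931 -0.1098  0.035 ] base [ 0.7038 -0.272   0.029 ]
cap y [ 0.6352 -0.1094  0.035 ] base [ 0.6428 -0.2724  0.029 ]
jar [(0.83, array([290., 217.,  23.,  35.]))] flask [(0.77, array([ 84., 288.,  37.,  51.]))] beaker [(0.78, array([308., 121.,  18.,  29.]))] lid_handle [(0.6, [286.0, 143.0, 62.0, 54.0])]
mould [(0.92, [176.0, 146.0, 63.0, 59.0]), (0.77, [253.0, 140.0, 100.0, 55.0])]
jar [(0.73, [290.0, 217.0, 23.0, 34.0])]
flask [(0.8, [86.0, 285.0, 37.0, 53.0])]
beaker [(0.69, [307.0, 121.0, 18.0, 30.0])]
bottle1 [(0.76, [230.0, 256.0, 51.0, 55.0]), (0.74, [194.0, 235.0, 51.0, 44.0]), (0.69, [136.0, 314.0, 47.0, 70.0]), (0.67, [213.0, 246.0, 48.0, 42.0]), (0.25, [251.0, 142.0, 102.0, 55.0])]
chock [(0.64, [181.0, 222.0, 38.0, 48.0]), (0.24, [290.0, 218.0, 23.0, 34.0])]
```

```bash
python3 -c "
from station import ctrl
o=ctrl.get_obs();print(o['t'],o['opening'],o['contact_force']);print(ctrl.finish_job())"
```

```text
18.4 0.044991869001692934 [-0.02691216  0.50669166  0.03171513]
the job is handed in; nothing more can be done
None
```

I swung the aluminium mould's lid past vertical and released it, and it stays open. I then lifted the wedge out by its rib and set it flat on the bench with its ramp against bottle3. The job was handed in at 18.4 s, with the gripper clear and nothing falling or dropped.

- **Seating:** the wedge was lowered until the bench pushed back with about 8 N. I eased that off before opening the fingers. Bottle3 did not move during lowering or release.
- **Snugness:** contact came at tool x ≈ 0.546. I pushed about 2.4 mm further before stopping, so bottle3 moved by that much. The 1 mm gaps in the row likely took this up, but I only tracked bottle3.
- **Position:** the heading matches the row to within about 0.01 rad. The wedge outline in the wrist camera sits about 4 px (roughly 3–4 mm) from where I predicted it along the bottle. That still leaves it about midway on the bottle.
- **Bystanders:** the jar, flask and beaker are where they started, to within the detector's noise of a few pixels.
- **Not viewed:** the 12-picture limit was used up, so I checked the final state only from the detectors and the robot's readings.

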